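Gauge the press sleeves under the sliding guard

ROBOT

A 6-joint arm with a two-finger parallel gripper is mounted at the origin on the work surface. World frame = base frame: x ahead of the robot, y to its left, z up, the work surface at z = 0. Lengths are in mm, angles in rad, forces in N, time in s.
With the tool pointing down it reaches from about 275 to 1000 mm from the base axis. Payload 8.4 kg.
Tool frame: the origin (TCP) lies at the very end of the fingers, on their centre line; the grasp point (between the pads) lies 19 mm behind it; z points along the fingers, y is the line along which they close (so a half turn about z gives the same grasp; the last joint's range is limited). The gripper opens to 85 mm and grips with 20 to 120 N. Pads are 22 mm wide; open, the fingers measure 114 mm over their backs; the gripper's body (76 mm by 85 mm) begins 54 mm behind the grasp point. The pads swing forward as they close: fully open they stand 13 mm farther back than shut.
Start: joints at [1.196, 0.353, 1.633, -0, 1.155, -0.002], TCP at [227.639, 582.072, 231.281] pointing down, gripper open.
Joint ranges: [-2.63, 2.63], [-0.92, 2.1], [0.06, 2.66], [-1.3, 4.44], [0, 2.69], [-3.02, 3.02]. Speed limits (rad/s): [2.22, 2.22, 2.79, 3.14, 3.14, 3.14].

INTERFACE

Orientations are given as [roll, pitch, yaw] about the fixed x, y, z axes, in that order (R = Rz(yaw) Ry(pitch) Rx(roll)).
In Python, from rig import telemetry, imaging, r gives the robot as it stands. The module is installed in compiled form; this text tells all that it offers.
- The arm moves only by the tool step_arm, never from a script. Its argument "moves" is a list of rows, each a list of 3 entries, a list of its own where there are three numbers: the turn, a rotation vector about the tool's x, y, z scaled (see below), then the shift along the tool's x, y, z scaled (see below), then the opening, from -1 (shut) to 1 (fully open). A call has 1 to 8 rows; each row is the pose to reach, as a shift and turn from the pose commanded when the call began, along the tool's axes at that moment; what a row does not reach only later rows make up. The controller multiplies each number of a shift by 200 mm and each number of a turn by 45 degrees. A row lasts 1/10 s, in which the tool goes at most 50 mm and 8.59 degrees, less where a joint would pass 70% of its speed; a pose out of reach is approached as far as the arm can. A call with a number of a shift or a turn outside -1 to 1 is refused whole. A call with a gripper value outside its range is refused whole. The fingers move at their own pace and stop on an object; "squeeze" is the grip in N (left out, the last holds). Time passes only in rows, so rows that repeat a pose let the fingers close. It gives the time, the measured TCP pose, the force, the opening and the grip force at its end, in the units of the state.
- telemetry.sense(): the state, without advancing time (a new reading comes with each control period).
- imaging.grab_frame(name): name is "scene" or "top" or "wrist"; returns the picture (400x640x3 uint8, red, green, blue); there is no depth.
- imaging.calibration(name): a dict with "fx", "fy", "cx", "cy" (pixels), "cam_to_world" (4x4, takes a point from camera to world coordinates). Camera axes: x right, y up, looking along -z (the intrinsics and any distortion apply to the point x, -y, -z); pixel columns grow to the right and rows downward; lengths in mm; the calibration is good to about 2 mm. A picture is of the moment at which its call begins: read the wrist's pose just before it. calibration takes no time and is no camera call; for the wrist camera it gives the pose at the moment of the call.
- r.sign_off(): hands the job in; it is judged then, once.
Trained networks look in the newest picture that a camera, given by its name, has taken for a name from the list of things; names that differ only in an ending like _2 or _b are one class to them, and where a whole thing is asked for, a point or a joint stands for the part that bears it (a point fixed in the world has none). Each returns a list of dicts, best first, with "conf" (0 to 1); they miss things now and then, are a little off and sometimes report something else, mostly with a low value. They report only what shows in the picture. A call takes as long as a camera call. They do not tell look-alikes from the thing itself.
- imaging.recognise(camera, name): "extent" ([left, top, width, height] in pixels, round what is visible of it).
- imaging.mark_of(camera, name): "xy" ([column, row] in pixels: a listed point, or the origin of a listed thing).
The state is a dict: "clock": time; "qpos": joint angles; "qvel": joint speeds; "joint_efforts": joint torques, N m; "eef_pos": TCP position; "tcp_rot": TCP orientation; "contact_force": force on the tool from outside, world axes, zero at the start; "wrist_torque": the same for the moment, N m; "opening": opening from 0.0 (shut) to 1.0 (fully open); "grasp_force": force on a finger pad.
Only numpy, scipy, OpenCV 4.12 (cv2) and the standard library are available. Lean on these libraries where they do the work, as an engineer would, in place of code of your own. Each camera call takes 0.05 s, during which the arm holds its last target. There are 200 camera calls.

TASK

Slide the guard door of the gauge cabinet open and find out by feel which of the two capped sleeves in the black tray goes fully home over the gauge pin inside: leave that one on the pin and put the one that will not go on into the white parts box. Then slide the guard door fully shut again. Leave the loupe, the blower and the press where they are.

Things in the scene. Friction and masses are not known exactly. Their poses are not given: they have to be found in the camera images.
- door (a joint): the guard door: a flat 156 x 152 mm clear panel in an aluminium frame, lying on top of the gauge cabinet and sliding level along the cabinet's +y axis. 0 m = fully shut against its stop (over the gauge pin), 0.145 m = fully open against the other stop (over the fixed roof). About 3 N of dry friction, stays where it is left.
- door_grip (a point): grip point on the door's handle, moving with the door: an upright aluminium fin in the middle of the panel, 80 mm long along the cabinet's x, 12 mm thick along y (the sliding direction), from 24 mm below this point (panel top) to 12 mm above it (top edge). The point is 138 mm above the bench.
- cabinet: fixed white box 172 mm (x) by 312 mm (y), origin at the centre of its underside. Walls 8 mm thick, 108 mm high; steel tracks on the two long sides up to 122 mm. The +y half has a fixed roof; the -y half is a well, about 156 x 150 mm inside, reached from above with the door open. The door's underside is at 108 mm: a sleeve fully home passes below it, one stuck up the pin blocks it.
- pin_foot (a point): foot of the steel gauge pin that stands upright on the cabinet floor, in the middle of the open well; the point lies on the pin's axis at the floor, 10 mm above the bench. The pin is 42 mm tall and 17 mm in diameter, its last 10 mm tapering to 9 mm at the tip.
- sleeve_1: capped steel sleeve, an upright cylinder 44 mm in diameter and 80 mm tall with narrow dark bands, about 0.35 kg (varies), starting upright in the tray; origin at the centre of its underside, z towards its closed top. A 20 mm bore opens in the underside only. One of the two sleeves has a clear bore 50 mm deep; they cannot be told apart from outside.
- sleeve_2: the other capped sleeve, the same outside as sleeve_1. Exactly one of the two, either one, slides down the pin until its underside rests on the cabinet floor; in the other the bore is blocked 18 mm above the underside, so it stops with its underside about 24 mm above the floor.
- tray: black ceramic tray, fixed, 110 mm (x) by 200 mm (y), origin at the centre of its underside; floor 6 mm thick, rim 12 mm high. The sleeves stand in it 110 mm apart along its y. Tray and parts box may trade sides.
- parts_box: white plastic parts box, fixed and open, 130 x 130 mm, walls 4 mm thick and 40 mm high, floor 4 mm thick; origin at the centre of its underside. Its lid is folded right back on its -x side, sloping down to the bench.
- loupe: steel loupe, tapered, 42 mm wide and 60 mm tall, standing loose on the bench between tray and box; to be left alone. Origin at the centre of its underside.
- blower: green silicone blower bulb, 68 mm wide and 130 mm tall with its nozzle, standing loose on the bench; to be left alone. Origin at the centre of its underside.
- case_press: silver case press on a 130 x 110 mm foot, 300 mm tall, fixed to the bench at the left; to be left alone. Origin at the centre of its underside.
Mind the look-alikes: they are no part of the job. Leave any green or yellow look-alike of the sleeve_2 alone. What is shaped like the sleeve_1 but blue is not meant.

How it is judged:
By the outcome, as a careful person would: the job done as asked, in the order asked, and still so for the second after the job is handed in, with the robot touching nothing.
It also fails if it takes over 72 s, if anything falls off the work surface, if the arm or the gripper's body presses on something with over 40 N, if the wrist force passes 120 N, or if a joint passes its speed limit or range.

## Working session

There is one attempt and no reset: what is moved stays moved. The work goes in short steps, Python scripts to look and compute and a tool call to move; the robot and the scene stay as the last step left them, time stands still between calls to the robot, and variables do not carry over. Pictures are saved under pics/ and viewed, at most 14 in all, crops included, and the job is handed in when it is done.

Besides the shell and the picture viewer there is one more tool, called after "Call:" as a command line: name --argument value ..., lists and objects as JSON in quotes. step_arm: Moves the arm, as the interface text tells. Its arguments: {"type":"object","properties":{"moves":{"type":"array"},"squeeze":{"type":"number"}},"required":["moves"]}

```bash
mkdir -p pics
cat > h.py <<'E'
import numpy as np, cv2
from rig import telemetry, imaging, r
from scipy.spatial.transform import Rotation as R
def ray(c,uv):
    d=np.array([(uv[0]-c['cx'])/c['fx'],-(uv[1]-c['cy'])/c['fy'],-1.]);M=np.array(c['cam_to_world'])
    return M[:3,3],M[:3,:3]@d
def at(c,uv,z):
    o,d=ray(c,uv);return o+d*(z-o[2])/d[2]
def pix(c,p):
    M=np.array(c['cam_to_world']);q=M[:3,:3].T@(np.array(p,float)-M[:3,3]);return c['cx']+c['fx']*q[0]/-q[2],c['cy']+c['fy']*-q[1]/-q[2]
def rel(target,yaw=None):
    s=telemetry.sense();Rm=R.from_euler('xyz',s['tcp_rot']).as_matrix()
    return Rm.T@(np.array(target)-s['eef_pos'])/200
E
python3 - <<'E'
from h import *
s=telemetry.sense();print({k:np.round(v,3).tolist() for k,v in s.items()})
Z=dict(sleeve_1=0,parts_box=0,tray=0,cabinet=0,door_grip=138,pin_foot=10,loupe=0,blower=0,case_press=0)
ims=[]
for cam in('top','scene'):
    im=imaging.grab_frame(cam);ims.append(im);c=imaging.calibration(cam);print(cam,{k:np.round(v,3).tolist() for k,v in c.items()})
    cv2.imwrite(f'pics/{cam}0.png',im[:,:,::-1])
    for n,z in Z.items():
        for m in imaging.mark_of(cam,n)[:4]:
            print(n,np.round(m['xy'],1),round(m['conf'],2),np.round(at(c,m['xy'],z if n!='sleeve_1' else 6)[:2],1))
E
```

```text
{'clock': 0.0, 'qpos': [1.196, 0.354, 1.634, -0.0, 1.155, -0.002], 'qvel': [-0.001, -0.001, -0.002, -0.001, -0.001, 0.0], 'joint_efforts': [0.001, -60.525, -34.207, 0.0, 0.009, -0.0], 'eef_pos': [227.47, 581.627, 230.564], 'tcp_rot': [-3.14, 0.0, 2.769], 'contact_force': [-0.171, -0.244, -0.607], 'wrist_torque': [0.023, 0.044, -0.026], 'grasp_force': 0.0, 'opening': 1.005}
top {'fx': 499.477, 'fy': 499.477, 'cx': 323.276, 'cy': 192.135, 'cam_to_world': [[0.017, 0.998, -0.064, 372.262], [-1.0, 0.017, -0.003, 13.807], [-0.002, 0.064, 0.998, 1544.107], [0.0, 0.0, 0.0, 1.0]]}
sleeve_1 [391.3 218. ] 0.69 [ 394.7 -192.1]
sleeve_1 [422. 216.] 0.66 [ 402.4 -286.4]
sleeve_1 [392.3 258.7] 0.58 [ 270.4 -196.2]
sleeve_1 [461.5 225.6] 0.51 [ 375.  -407.8]
parts_box [243.  212.6] 0.57 [403.8 265.4]
parts_box [389.1 216.9] 0.5 [ 398.1 -186.1]
tray [408.5 213.9] 0.74 [ 408.3 -245.9]
tray [427.1 212.4] 0.33 [ 413.9 -303.3]
cabinet [458.9 140.5] 0.22 [ 639.5 -401.6]
door_grip [360.2 133.4] 0.62 [631.4 -84.2]
loupe [328.6 212.8] 0.46 [407.6   0.8]
blower [459.  139.2] 0.95 [ 643.6 -401.9]
case_press [186.6 147.6] 0.65 [603.3 446.7]
scene {'fx': 427.081, 'fy': 427.081, 'cx': 328.486, 'cy': 200.745, 'cam_to_world': [[-0.479, -0.546, 0.688, 1225.273], [0.878, -0.309, 0.366, 422.049], [0.013, 0.779, 0.627, 818.398], [0.0, 0.0, 0.0, 1.0]]}
sleeve_1 [274.9 201.9] 0.95 [ 418.7 -189.5]
sleeve_1 [246.4 187.9] 0.58 [ 404.8 -306.5]
sleeve_1 [317.2 206.6] 0.58 [375.1 -67.5]
sleeve_1 [297.2 178.2] 0.58 [ 281.8 -195.6]
parts_box [420.7 256.1] 0.74 [412.  268.6]
tray [262.3 199.4] 0.67 [ 421.6 -234.3]
cabinet [284.6 269.5] 0.62 [627.2 -18.7]
door_grip [261.  222.2] 0.83 [629.9 -75.5]
loupe [333.  218.4] 0.67 [392.9  -4.5]
blower [167.3 226.1] 0.62 [ 652.5 -396.5]
blower [284.2 268.1] 0.46 [623.8 -22.2]
case_press [470.6 342.1] 0.9 [605.6 449. ]
case_press [257.4 222.9] 0.37 [ 516.6 -183.6]
```

View pics/top0.png

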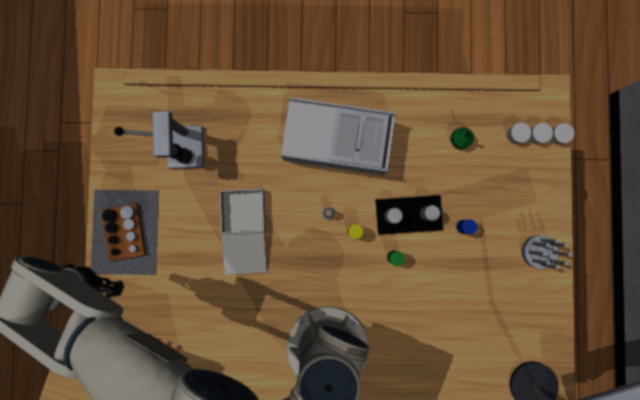

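View pics/scene0.png

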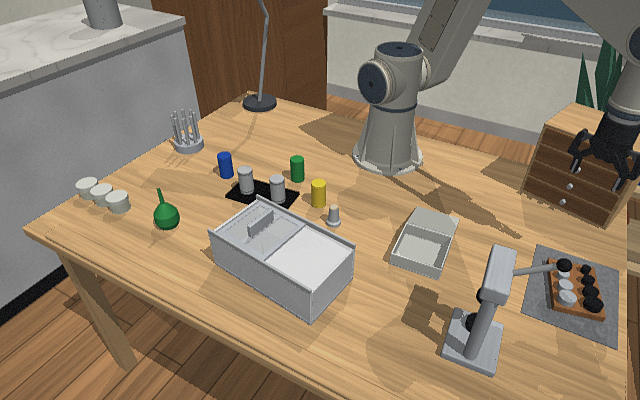

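Run:
```python
from h import *
im=cv2.imread('pics/top0.png')
a=cv2.resize(im[90:180,270:480],None,fx=3.8,fy=3.8,interpolation=cv2.INTER_CUBIC)
b=cv2.resize(im[190:255,270:480],None,fx=3.8,fy=3.8,interpolation=cv2.INTER_CUBIC)
cv2.imwrite('pics/crop0.png',np.vstack([a,b]))
c=imaging.calibration('top')
for n,z in(('sleeveTop',86),):
    for uv in((394,215),(431,213)):print(n,at(c,uv,z).round(1))
for uv in((289,100),(395,115),(389,173),(282,158)):print(at(c,uv,122).round(1))
cw=imaging.calibration('wrist');M=np.array(cw['cam_to_world']);s=telemetry.sense();Rm=R.from_euler('xyz',s['tcp_rot']).as_matrix()
print((Rm.T@(M[:3,3]-s['eef_pos'])).round(1),(Rm.T@M[:3,:3]).round(2),cw['fx'])
```

```text
sleeveTop [ 402.4 -189.2   86. ]
sleeveTop [ 410. -297.   86.]
[728.4 121.4 122. ]
[ 689.5 -184.9  122. ]
[ 521.4 -169.   122. ]
[559.5 137.9 122. ]
[  81.2    0.3 -144.1] [[ 0.    0.95  0.31]
 [ 1.   -0.    0.  ]
 [ 0.    0.31 -0.95]] 276.0748917226315
```

View pics/crop0.png

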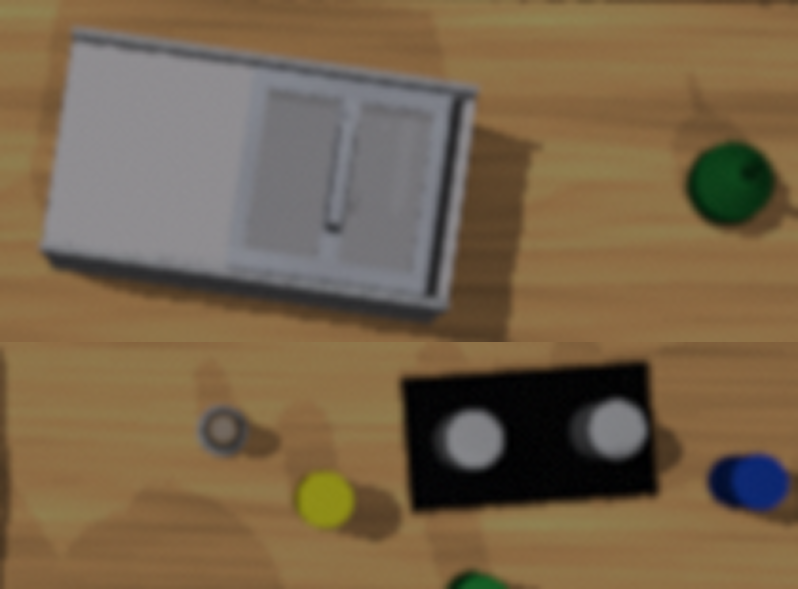

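Two grey sleeves stand in the black tray, at (394,215) and (431,213). The yellow (355,232), green (397,258) and blue (468,227) ones are look-alikes. The crop confirms that only the two grey ones are in the tray. Door handle is at about (360,134). I'll move above the handle, tool aligned with the cabinet (yaw about -7°).

Call:
step_arm --moves '[[[0, 0, -0.16], [-0.3, -0.4, -0.12], 1], [[0, 0, -0.317], [-0.6, -0.8, -0.25], 1], [[0, 0, -0.317], [-0.6, -0.8, -0.25], 1], [[0, 0, -0.317], [-0.6, -0.8, -0.25], 1], [[0, 0, -0.317], [-0.6, -0.8, -0.25], 1]]'

```text
clock: 1.5
eef_pos: [281.9, 385.7, 282.7]
tcp_rot: [3.141, 0.001, 3.016]
contact_force: [-0.5, 1.4, 0.2]
opening: 0.999
grasp_force: 0.0
```

Call:
step_arm --moves '[[[0, 0, 0], [-0.66, -0.72, 0], 1], [[0, 0, 0], [-0.66, -0.72, 0], 1], [[0, 0, 0], [-0.66, -0.72, 0], 1], [[0, 0, 0], [-0.66, -0.72, 0], 1], [[0, 0, 0], [-0.66, -0.72, 0], 1]]'

```text
clock: 2.0
eef_pos: [396.9, 226.8, 281.4]
tcp_rot: [-3.141, 0.002, 3.013]
contact_force: [0.7, 0.5, 0.2]
opening: 1.005
grasp_force: 0.0
```

Call:
step_arm --moves '[[[0, 0, 0], [-0.66, -0.72, 0], 1], [[0, 0, 0], [-0.66, -0.72, 0], 1], [[0, 0, 0], [-0.66, -0.72, 0], 1], [[0, 0, 0], [-0.66, -0.72, 0], 1], [[0, 0, 0], [-0.66, -0.72, 0], 1]]'

```text
clock: 2.5
eef_pos: [510.3, 68.0, 281.2]
tcp_rot: [-3.141, 0.002, 3.014]
contact_force: [-0.9, 0.1, 0.6]
opening: 0.997
grasp_force: 0.0
```

Call:
step_arm --moves '[[[0, 0, 0], [-0.66, -0.72, 0], 1], [[0, 0, 0], [-0.66, -0.72, 0], 1], [[0, 0, 0], [-0.66, -0.72, 0], 1], [[0, 0, 0], [-0.66, -0.72, 0], 1], [[0, 0, 0], [-0.66, -0.72, 0], 1], [[0, 0, 0], [-0.66, -0.72, 0], 1]]'

```text
clock: 3.1
eef_pos: [620.8, -87.7, 280.5]
tcp_rot: [3.141, -0.001, 3.017]
contact_force: [-0.4, 1.2, -0.8]
opening: 0.999
grasp_force: 0.0
```

Run:
```python
from h import *
s=telemetry.sense();print({k:np.round(s[k],3).tolist() for k in('clock','eef_pos','tcp_rot','qpos','contact_force')})
c=imaging.calibration('wrist')
im=imaging.grab_frame('wrist');cv2.imwrite('pics/w1.png',im[:,:,::-1])
for n,z in(('door_grip',138),('cabinet',0)):
    for m in imaging.mark_of('wrist',n)[:3]:print(n,m['conf'],m['xy'],at(c,m['xy'],z).round(1))
```

```text
{'clock': 3.1, 'eef_pos': [620.821, -87.654, 280.517], 'tcp_rot': [3.141, -0.001, 3.017], 'qpos': [-0.143, 0.316, 1.574, 0.001, 1.253, -1.589], 'contact_force': [-0.429, 1.237, -0.796]}
door_grip 0.76 [327.0, 198.1] [628.5 -81.  138. ]
cabinet 0.56 [364.4, 170.1] [632.8 -19.8   0. ]
```

View pics/w1.png

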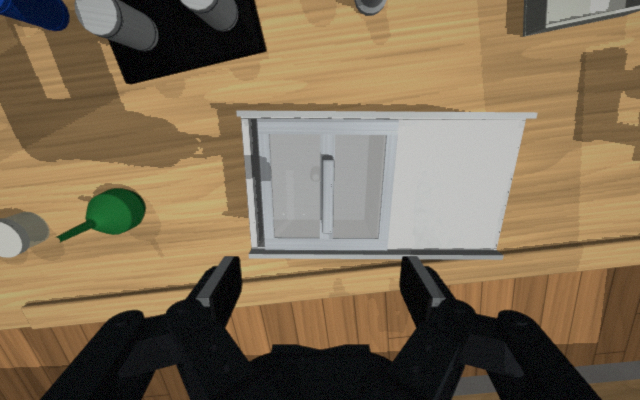

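Run:
```python
from h import *
c=imaging.calibration('wrist')
def p(uv,z):
    q=at(c,uv,z);print(uv,z,q.round(1),'tool rel',(rel(q)*200).round(1))
for uv in((238,113),(535,115),(503,258),(250,255)):p(uv,122)
for uv in((327,157),(327,236),(327,196)):p(uv,150)
p((315,173),50)
t=imaging.calibration('top');p2=at(t,(359.5,136),150);print(p2)
im=cv2.imread('pics/w1.png');cv2.imwrite('pics/w1c.png',cv2.resize(im[100:270,225:405],None,fx=3.5,fy=3.5,interpolation=cv2.INTER_CUBIC))
```

```text
(238, 113) 122 [ 529.4 -161.8  122. ] tool rel [ 80.8 -85.8 159.2]
(535, 115) 122 [569.3 146.1 122. ] tool rel [ 78.8 224.7 159.3]
(503, 258) 122 [736.5 126.9 122. ] tool rel [-89.5 226.  159.2]
(250, 255) 122 [ 694.4 -182.8  122. ] tool rel [-85.5 -86.5 159.1]
(327, 157) 150 [582.  -74.9 150. ] tool rel [ 39.2   6.8 131.2]
(327, 236) 150 [667.5 -84.8 150. ] tool rel [-46.8   7.5 131.2]
(327, 196) 150 [622.2 -79.5 150. ] tool rel [ -1.3   7.1 131.2]
(315, 173) 50 [617.2 -93.4  50. ] tool rel [  1.9  -7.3 231.2]
[621.7838975  -81.45172292 150.        ]
```

View pics/w1c.png

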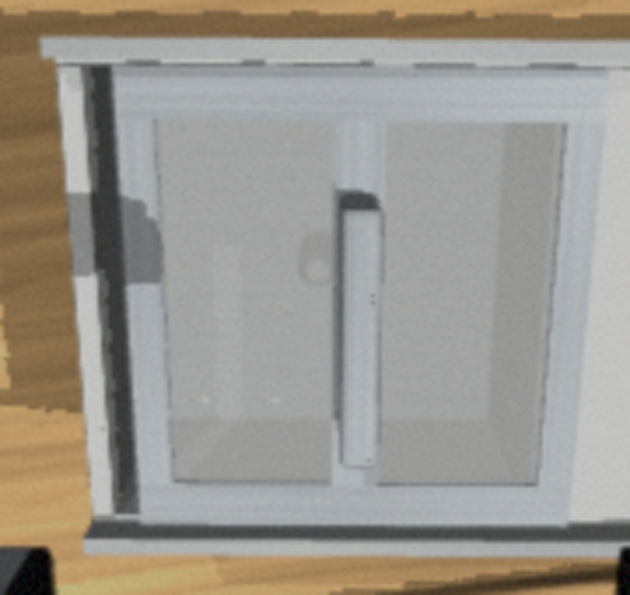

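The wrist picture shows the door handle fin at columns 322-333, rows 159-233, the cabinet track edges at rows 114 and 256, and the pin faintly through the panel at (316,173). The fin is about 8 mm to the tool's +y. I'll go down and grip it.

Call:
step_arm --moves '[[[0, 0, 0], [-0.018, 0.04, 0.2], 0.6], [[0, 0, 0], [-0.018, 0.04, 0.4], 0.6], [[0, 0, 0], [-0.018, 0.04, 0.6], 0.6], [[0, 0, 0], [-0.018, 0.04, 0.7], 0.6], [[0, 0, 0], [-0.018, 0.04, 0.78], 0.6], [[0, 0, 0], [-0.018, 0.04, 0.78], 0.6]]' --squeeze 40

```text
clock: 3.85
eef_pos: [623.9, -79.6, 123.7]
tcp_rot: [3.141, -0.003, 3.019]
contact_force: [-0.5, 0.2, 1.0]
opening: 0.801
grasp_force: 0.0
```

Call:
step_arm --moves '[[[0, 0, 0], [0, 0, 0], 0], [[0, 0, 0], [0, 0, 0], -0.5], [[0, 0, 0], [0, 0, 0], -1], [[0, 0, 0], [0, 0, 0], -1], [[0, 0, 0], [0, 0, 0], -1], [[0, 0, 0], [0, 0, 0], -1]]'

```text
clock: 4.45
eef_pos: [625.9, -80.9, 126.5]
tcp_rot: [3.141, 0.002, 3.017]
contact_force: [-1.5, 1.0, 6.3]
opening: 0.129
grasp_force: 39.6
```

Call:
step_arm --moves '[[[0, 0, 0], [0, 0.08, -0.015], -1], [[0, 0, 0], [-0.002, 0.2, -0.015], -1], [[0, 0, 0], [-0.003, 0.32, -0.015], -1], [[0, 0, 0], [-0.004, 0.44, -0.015], -1], [[0, 0, 0], [-0.005, 0.55, -0.015], -1], [[0, 0, 0], [-0.006, 0.62, -0.015], -1], [[0, 0, 0], [-0.006, 0.65, -0.015], -1], [[0, 0, 0], [-0.006, 0.65, -0.015], -1]]'

```text
clock: 5.25
eef_pos: [642.9, 48.8, 126.6]
tcp_rot: [3.141, 0.0, 3.018]
contact_force: [8.0, 1.6, -16.7]
opening: 0.128
grasp_force: 43.0
```

Call:
step_arm --moves '[[[0, 0, 0], [0, 0.02, 0], -1], [[0, 0, 0], [0, 0.03, 0], -1], [[0, 0, 0], [0, 0.04, 0], -1], [[0, 0, 0], [0, 0.04, 0], -1]]'

```text
clock: 5.65
eef_pos: [642.9, 49.2, 126.6]
tcp_rot: [-3.132, -0.001, 3.018]
contact_force: [3.9, -32.2, -12.0]
opening: 0.133
grasp_force: 44.1
```

Call:
step_arm --moves '[[[0, 0, 0], [0, -0.038, 0], -1], [[0, 0, 0], [0, -0.038, 0], 0.5], [[0, 0, 0], [0, -0.038, 0], 0.5], [[0, 0, 0], [0, -0.038, 0], 0.5], [[0, 0, 0], [0, -0.038, -0.15], 0.5], [[0, 0, 0], [0, -0.038, -0.35], 0.5], [[0, 0, 0], [0, -0.2, -0.55], 0.5], [[0, 0, 0], [0, -0.35, -0.7], 0.5]]'

```text
clock: 6.45
eef_pos: [635.4, -12.9, 271.3]
tcp_rot: [3.141, 0.003, 3.02]
contact_force: [-0.2, -0.9, -0.2]
opening: 0.746
grasp_force: 0.0
```

Call:
step_arm --moves '[[[0, 0, 0], [0, -0.2, 0], 0.5], [[0, 0, 0], [0, -0.4, 0], 0.5], [[0, 0, 0], [0, -0.4, 0], 0.5], [[0, 0, 0], [0, -0.4, 0], 0.5]]'

```text
clock: 6.85
eef_pos: [625.0, -93.0, 268.7]
tcp_rot: [3.141, 0.001, 3.016]
contact_force: [1.0, 0.3, -0.0]
opening: 0.752
grasp_force: 0.0
```

Run:
```python
from h import *
s=telemetry.sense();print({k:np.round(s[k],3).tolist() for k in('clock','eef_pos','tcp_rot','qpos','contact_force')})
c=imaging.calibration('wrist')
im=imaging.grab_frame('wrist')
a=im[:,:,::-1];cv2.imwrite('pics/w2full.png',a);cv2.imwrite('pics/w2.png',np.vstack([cv2.resize(a[100:270,225:405],(600,567),interpolation=cv2.INTER_CUBIC)]))
for n,z in(('pin_foot',10),('door_grip',138),('sleeve_1',6)):
    for m in imaging.mark_of('wrist',n)[:3]:print(n,m['conf'],m['xy'],at(c,m['xy'],z).round(1))
```

```text
{'clock': 6.85, 'eef_pos': [624.964, -93.045, 268.722], 'tcp_rot': [3.141, 0.001, 3.016], 'qpos': [-0.15, 0.332, 1.578, 0.0, 1.231, -1.596], 'contact_force': [1.038, 0.291, -0.033]}
pin_foot 0.82 [321.4, 167.5] [621.  -90.8  10. ]
door_grip 0.96 [456.4, 192.6] [640.1  47.1 138. ]
sleeve_1 0.9 [221.5, 3.9] [ 400.8 -189.5    6. ]
sleeve_1 0.8 [137.5, 23.2] [ 407.9 -300.9    6. ]
```

View pics/w2.png

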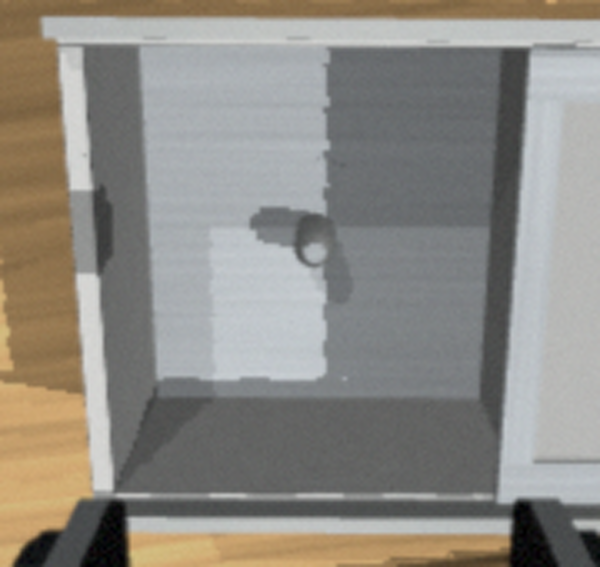

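Call:
step_arm --moves '[[[0, 0, 0], [0.2, -0.12, 0], 0.5], [[0, 0, 0], [0.4, -0.25, 0], 0.5], [[0, 0, 0], [0.6, -0.37, 0], 0.5], [[0, 0, 0], [0.8, -0.5, 0], 0.5], [[0, 0, 0], [1, -0.62, 0], 0.5], [[0, 0, 0], [1, -0.62, 0], 0.5], [[0, 0, 0], [1, -0.62, 0], 0.5]]'

```text
clock: 7.75
eef_pos: [411.3, -191.0, 268.8]
tcp_rot: [-3.141, 0.001, 3.017]
contact_force: [0.4, -0.1, -0.3]
opening: 0.75
grasp_force: 0.0
```

Run:
```python
from h import *
s=telemetry.sense();print({k:np.round(s[k],3).tolist() for k in('clock','eef_pos','tcp_rot','qpos','contact_force')})
c=imaging.calibration('wrist')
im=imaging.grab_frame('wrist')
a=im[:,:,::-1].copy();cv2.imwrite('pics/w3full.png',a);cv2.imwrite('pics/w3.png',a[40:300,100:540])
for n,z in(('sleeve_1',6),('tray',0)):
    for m in imaging.mark_of('wrist',n)[:4]:print(n,m['conf'],m['xy'],at(c,m['xy'],z).round(1))
    for m in imaging.recognise('wrist',n)[:4]:print(n,m['conf'],m['extent'])
```

```text
{'clock': 7.75, 'eef_pos': [411.275, -190.99, 268.756], 'tcp_rot': [-3.141, 0.001, 3.017], 'qpos': [-0.438, 0.04, 1.94, 0.0, 1.161, -1.885], 'contact_force': [0.415, -0.109, -0.304]}
sleeve_1 0.96 [394.4, 122.5] [357.2 -78.7   6. ]
sleeve_1 0.84 [250.3, 175.7] [ 407.3 -296.5    6. ]
sleeve_1 0.83 [320.8, 163.1] [ 401.6 -189.1    6. ]
sleeve_1 0.72 [302.0, 70.5] [ 274.9 -198.6    6. ]
sleeve_1 0.75 [380.6, 100.8, 51.7, 40.3]
sleeve_1 0.74 [302.6, 151.2, 36.1, 42.3]
sleeve_1 0.66 [213.3, 163.0, 49.6, 46.0]
sleeve_1 0.56 [276.5, 41.1, 43.6, 48.3]
tray 0.9 [206.2, 122.6, 150.1, 96.9]
tray 0.19 [439.2, 136.1, 43.0, 28.4]
```

View pics/w3.png

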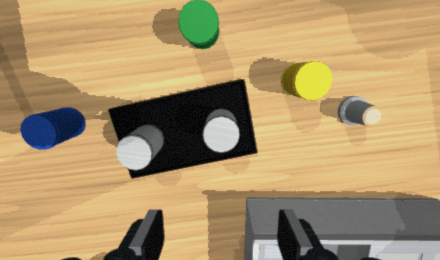

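The picture shows the grey sleeve tops at (321,174) and (234,192) on the black tray, with blue, green and yellow look-alikes outside it. I'll segment the tops to get accurate centres.

Run:
```python
from h import *
c=imaging.calibration('wrist');a=cv2.imread('pics/w3full.png')
g=cv2.cvtColor(a,cv2.COLOR_BGR2GRAY)
for u,v in((321,174),(234,192)):
    m=np.zeros_like(g);cv2.floodFill(g.copy(),(mk:=np.zeros((402,642),np.uint8)),(u,v),255,35,35,cv2.FLOODFILL_MASK_ONLY|cv2.FLOODFILL_FIXED_RANGE|(255<<8))
    m=mk[1:-1,1:-1];cn=max(cv2.findContours(m,0,2)[0],key=cv2.contourArea);e=cv2.fitEllipse(cn)
    q=at(c,e[0],86);print(e,q.round(1),'tool',(rel(q)*200).round(1), 'px for 44mm',c['fx']*44/np.linalg.norm(q-np.array(c['cam_to_world'])[:3,3]))
M=np.array(c['cam_to_world']);s=telemetry.sense();
Rn=R.from_euler('xyz',s['tcp_rot']).as_matrix();Ro=R.from_euler('xyz',[3.141,0.001,3.016]).as_matrix()
M2=np.eye(4);M2[:3,:3]=Ro@Rn.T@M[:3,:3];M2[:3,3]=Ro@Rn.T@(M[:3,3]-s['eef_pos'])+[624.964,-93.045,268.722]
c2=dict(c,cam_to_world=M2)
print('pin tip',at(c2,(319.5,175.9),52))
for uv in((238.5,105.5),(254,257)):print(at(c2,uv,122))
b=cv2.imread('pics/w2full.png');cv2.imwrite('pics/pin.png',cv2.resize(b[155:195,295:345],None,fx=12,fy=12,interpolation=cv2.INTER_CUBIC))
t=imaging.calibration('top');print(at(t,(431,213),86))
```

```text
((320.9543151855469, 174.041259765625), (33.53684616088867, 33.912052154541016), 82.54074096679688) [ 401.4 -188.4   86. ] tool [ 11.    0.9 182.2] px for 44mm 36.39752768872068
((325.16192626953125, 181.6817626953125), (247.8601531982422, 529.41796875), 80.4139633178711) [ 411.4 -184.4   86. ] tool [  1.6   6.  182.2] px for 44mm 36.16450731737155
pin tip [623.98930188 -93.80734875  52.        ]
[ 527.80760958 -162.41661563  122.        ]
[ 696.04883623 -180.98136904  122.        ]
[ 410.01793691 -297.01747135   86.        ]
```

View pics/pin.png

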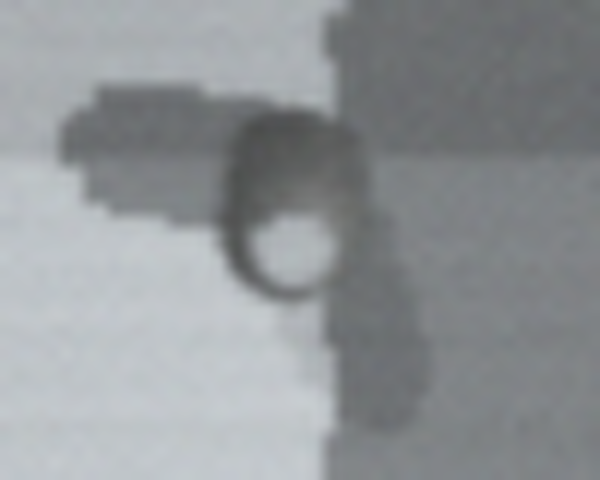

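The pin's tip is at (319,176) in the frame, which puts it at about (624,-94). Next I'll pick the nearer sleeve, A, at (401,-188).

Call:
step_arm --moves '[[[0, 0, 0], [0.055, 0.005, 0.2], 0.5], [[0, 0, 0], [0.055, 0.005, 0.4], 0.5], [[0, 0, 0], [0.055, 0.005, 0.6], 0.5], [[0, 0, 0], [0.055, 0.005, 0.75], 0.5], [[0, 0, 0], [0.055, 0.005, 0.85], 0.5], [[0, 0, 0], [0.055, 0.005, 0.95], 0.5], [[0, 0, 0], [0.055, 0.005, 1], 0.5]]'

```text
clock: 8.7
eef_pos: [400.3, -188.1, 66.5]
tcp_rot: [3.141, -0.002, 3.019]
contact_force: [-0.2, -0.2, -0.2]
opening: 0.747
grasp_force: 0.0
```

Call:
step_arm --moves '[[[0, 0, 0], [0, 0, 0.05], 0.5], [[0, 0, 0], [0, 0, 0.095], 0.5], [[0, 0, 0], [0, 0, 0.095], 0.5], [[0, 0, 0], [0, 0, 0.095], 0], [[0, 0, 0], [0, 0, 0.095], -0.5], [[0, 0, 0], [0, 0, 0.095], -0.5], [[0, 0, 0], [0, 0, 0.095], -0.5], [[0, 0, 0], [0, 0, 0.095], -0.5]]'

```text
clock: 9.5
eef_pos: [400.9, -189.1, 49.9]
tcp_rot: [-3.141, 0.001, 3.018]
contact_force: [-1.8, -0.8, 7.0]
opening: 0.504
grasp_force: 41.0
```

Call:
step_arm --moves '[[[0, 0, 0], [0, 0, -0.05], -0.5], [[0, 0, 0], [0, 0, -0.2], -0.5], [[0, 0, 0], [0, 0, -0.4], -0.5], [[0, 0, 0], [0, 0, -0.6], -0.5], [[0, 0, 0], [0, 0, -0.8], -0.5], [[0, 0, 0], [0, 0, -0.8], -0.5]]' --squeeze 60

```text
clock: 10.1
eef_pos: [403.0, -190.0, 214.6]
tcp_rot: [-3.139, 0.008, 3.018]
contact_force: [1.0, -0.4, -3.9]
opening: 0.501
grasp_force: 62.0
```

Call:
step_arm --moves '[[[0, 0, 0], [-0.1, 0.06, 0], -0.5], [[0, 0, 0], [-0.25, 0.145, 0], -0.5], [[0, 0, 0], [-0.4, 0.23, 0], -0.5], [[0, 0, 0], [-0.6, 0.35, 0], -0.5], [[0, 0, 0], [-0.78, 0.45, 0], -0.5], [[0, 0, 0], [-0.9, 0.52, 0], -0.5], [[0, 0, 0], [-1, 0.58, 0], -0.5]]'

```text
clock: 10.8
eef_pos: [613.9, -97.2, 207.9]
tcp_rot: [3.141, -0.002, 3.019]
contact_force: [-0.9, -0.7, -4.1]
opening: 0.504
grasp_force: 62.0
```

Call:
step_arm --moves '[[[0, 0, 0], [-0.045, 0.026, 0], -0.5], [[0, 0, 0], [-0.045, 0.026, 0], -0.5], [[0, 0, 0], [-0.045, 0.026, 0], -0.5], [[0, 0, 0], [-0.045, 0.026, 0], -0.5]]'

```text
clock: 11.2
eef_pos: [621.5, -94.9, 209.1]
tcp_rot: [-3.141, -0.001, 3.017]
contact_force: [-0.7, 0.2, -3.1]
opening: 0.499
grasp_force: 62.0
```

Run:
```python
from h import *
s=telemetry.sense();print({k:np.round(s[k],3).tolist() for k in('clock','eef_pos','tcp_rot','contact_force')})
print((rel([623.3,-94.7,s['eef_pos'][2]])).round(4))
```

```text
{'clock': 11.2, 'eef_pos': [621.518, -94.859, 209.099], 'tcp_rot': [-3.141, -0.001, 3.017], 'contact_force': [-0.742, 0.215, -3.05]}
[-0.0087  0.0019 -0.    ]
```

Call:
step_arm --moves '[[[0, 0, 0], [-0.009, 0.002, 0.12], -0.5], [[0, 0, 0], [-0.009, 0.002, 0.3], -0.5], [[0, 0, 0], [-0.009, 0.002, 0.42], -0.5], [[0, 0, 0], [-0.009, 0.002, 0.5], -0.5], [[0, 0, 0], [-0.009, 0.002, 0.5], -0.5]]'

```text
clock: 11.7
eef_pos: [622.7, -94.4, 107.4]
tcp_rot: [3.142, -0.004, 3.017]
contact_force: [0.0, -0.3, -2.6]
opening: 0.498
grasp_force: 62.0
```

Call:
step_arm --moves '[[[0, 0, 0], [0, 0, 0.025], -0.5], [[0, 0, 0], [0, 0, 0.05], -0.5], [[0, 0, 0], [0, 0, 0.07], -0.5], [[0, 0, 0], [0, 0, 0.085], -0.5], [[0, 0, 0], [0, 0, 0.1], -0.5], [[0, 0, 0], [0, 0, 0.1], -0.5]]'

```text
clock: 12.3
eef_pos: [624.4, -94.1, 89.0]
tcp_rot: [3.142, -0.0, 3.018]
contact_force: [-0.2, -0.5, -3.4]
opening: 0.503
grasp_force: 62.0
```

Call:
step_arm --moves '[[[0, 0, 0], [0, 0, 0.015], -0.5], [[0, 0, 0], [0, 0, 0.03], -0.5], [[0, 0, 0], [0, 0, 0.045], -0.5], [[0, 0, 0], [0, 0, 0.055], -0.5], [[0, 0, 0], [0, 0, 0.065], -0.5], [[0, 0, 0], [0, 0, 0.075], -0.5], [[0, 0, 0], [0, 0, 0.075], -0.5]]'

```text
clock: 13.0
eef_pos: [625.7, -94.6, 77.3]
tcp_rot: [-3.141, 0.002, 3.018]
contact_force: [-10.6, -0.8, 26.0]
opening: 0.504
grasp_force: 65.3
```

Call:
step_arm --moves '[[[0, 0, 0], [0, 0, -0.02], -0.5], [[0, 0, 0], [0.01, 0, -0.02], -0.5], [[0, 0, 0], [0.01, 0, -0.02], -0.5], [[0, 0, 0], [0.01, 0, -0.01], -0.5], [[0, 0, 0], [0.01, 0, 0], -0.5], [[0, 0, 0], [0.01, 0, 0.01], -0.5], [[0, 0, 0], [0.01, 0, 0.01], -0.5]]'

```text
clock: 13.7
eef_pos: [624.8, -94.0, 76.9]
tcp_rot: [3.141, 0.004, 3.018]
contact_force: [-10.7, 1.2, 40.9]
opening: 0.497
grasp_force: 67.6
```

The sleeve stops at an underside of about 33 mm (predicted 34 mm if blocked), twice. So sleeve A is the blocked one, and it goes to the parts box.

Call:
step_arm --moves '[[[0, 0, 0], [0, 0, -0.05], -0.5], [[0, 0, 0], [0, 0, -0.2], -0.5], [[0, 0, 0], [0, 0, -0.4], -0.5], [[0, 0, 0], [0, 0, -0.6], -0.5], [[0, 0, 0], [0, 0, -0.75], -0.5], [[0, 0, 0], [0, 0, -0.75], -0.5]]'

```text
clock: 14.3
eef_pos: [625.2, -94.1, 226.6]
tcp_rot: [3.142, 0.007, 3.018]
contact_force: [0.1, -0.0, -3.1]
opening: 0.502
grasp_force: 63.2
```

Call:
step_arm --moves '[[[0, 0, 0], [0.07, 0.09, 0], -0.5], [[0, 0, 0], [0.2, 0.25, 0], -0.5], [[0, 0, 0], [0.34, 0.43, 0], -0.5], [[0, 0, 0], [0.48, 0.61, 0], -0.5], [[0, 0, 0], [0.6, 0.76, 0], -0.5], [[0, 0, 0], [0.65, 0.825, 0], -0.5]]'

```text
clock: 14.9
eef_pos: [511.1, 88.1, 220.5]
tcp_rot: [-3.142, -0.004, 3.019]
contact_force: [0.2, 0.3, -3.1]
opening: 0.502
grasp_force: 63.2
```

Call:
step_arm --moves '[[[0, 0, 0], [0.1, 0.13, 0], -0.5], [[0, 0, 0], [0.24, 0.3, 0], -0.5], [[0, 0, 0], [0.38, 0.48, 0], -0.5], [[0, 0, 0], [0.5, 0.63, 0], -0.5], [[0, 0, 0], [0.6, 0.76, 0], -0.5], [[0, 0, 0], [0.65, 0.825, 0], -0.5], [[0, 0, 0], [0.65, 0.825, 0], -0.5]]'

```text
clock: 15.6
eef_pos: [404.2, 266.9, 221.1]
tcp_rot: [-3.141, -0.001, 3.02]
contact_force: [0.5, -0.3, -2.9]
opening: 0.496
grasp_force: 63.2
```

Run:
```python
from h import *
s=telemetry.sense();print({k:np.round(s[k],3).tolist() for k in('clock','eef_pos','tcp_rot','qpos','contact_force')})
c=imaging.calibration('wrist')
im=imaging.grab_frame('wrist')
a=im[:,:,::-1].copy();cv2.imwrite('pics/w4.png',a)
for m in imaging.mark_of('wrist','parts_box')[:2]:q=at(c,m['xy'],0);q[2]=s['eef_pos'][2];print(m['conf'],m['xy'],q.round(1),rel(q).round(3))
for m in imaging.recognise('wrist','parts_box')[:2]:print(m)
```

```text
{'clock': 15.6, 'eef_pos': [404.211, 266.892, 221.147], 'tcp_rot': [-3.141, -0.001, 3.02], 'qpos': [0.58, 0.145, 1.936, 0.0, 1.062, -0.87], 'contact_force': [0.496, -0.314, -2.934]}
0.92 [318.1, 181.2] [410.7 263.  221.1] [-0.028 -0.008  0.001]
{'extent': [231.8, 7.9, 145.4, 235.4], 'conf': 0.84}
```

View pics/w4.png

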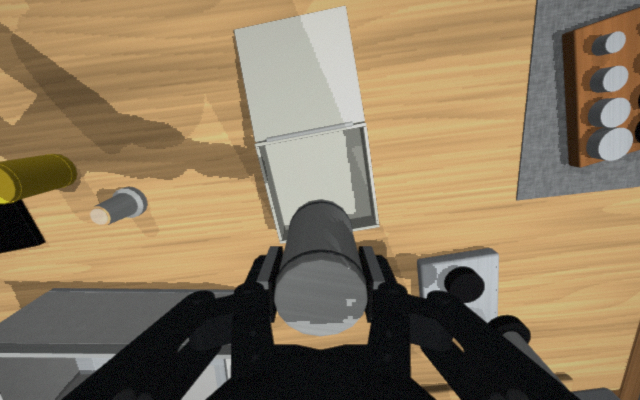

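The picture shows the open box centred near (318,181), its lid folded back toward the robot, and the held sleeve right above it. I'll lower it.

Call:
step_arm --moves '[[[0, 0, 0], [-0.03, -0.01, 0.15], -0.5], [[0, 0, 0], [-0.03, -0.01, 0.35], -0.5], [[0, 0, 0], [-0.03, -0.01, 0.55], -0.5], [[0, 0, 0], [-0.03, -0.01, 0.7], -0.5], [[0, 0, 0], [-0.03, -0.01, 0.79], -0.5], [[0, 0, 0], [-0.03, -0.01, 0.83], -0.5], [[0, 0, 0], [-0.03, -0.01, 0.83], -0.5]]'

```text
clock: 16.45
eef_pos: [411.1, 261.9, 55.4]
tcp_rot: [-3.14, -0.001, 3.017]
contact_force: [0.0, 0.4, -1.9]
opening: 0.502
grasp_force: 63.2
```

Call:
step_arm --moves '[[[0, 0, 0], [0, 0, 0.01], -0.5], [[0, 0, 0], [0, 0, 0.02], -0.5], [[0, 0, 0], [0, 0, 0.03], -0.5], [[0, 0, 0], [0, 0, 0.035], -0.5], [[0, 0, 0], [0, 0, 0.035], -0.5]]'

```text
clock: 16.95
eef_pos: [411.2, 263.0, 49.5]
tcp_rot: [3.141, 0.0, 3.018]
contact_force: [-0.5, 0.0, -4.0]
opening: 0.502
grasp_force: 63.3
```

Call:
step_arm --moves '[[[0, 0, 0], [0, 0, 0.008], -0.5], [[0, 0, 0], [0, 0, 0.014], -0.5], [[0, 0, 0], [0, 0, 0.018], -0.5], [[0, 0, 0], [0, 0, 0.018], -0.5]]'

```text
clock: 17.35
eef_pos: [411.3, 263.2, 47.9]
tcp_rot: [3.141, 0.0, 3.018]
contact_force: [-9.3, -5.1, 34.7]
opening: 0.501
grasp_force: 67.5
```

Call:
step_arm --moves '[[[0, 0, 0], [0, 0, -0.015], -0.5], [[0, 0, 0], [0, 0, -0.015], 0.5], [[0, 0, 0], [0, 0, -0.015], 0.5], [[0, 0, 0], [0, 0, -0.015], 0.5], [[0, 0, 0], [0, 0, -0.2], 0.5], [[0, 0, 0], [0, 0, -0.45], 0.5], [[0, 0, 0], [0, 0, -0.7], 0.5], [[0, 0, 0], [0, 0, -0.95], 0.5]]'

```text
clock: 18.15
eef_pos: [410.7, 262.7, 237.4]
tcp_rot: [-3.141, -0.0, 3.018]
contact_force: [1.0, 0.6, -0.5]
opening: 0.746
grasp_force: 0.0
```

Call:
step_arm --moves '[[[0, 0, 0], [-0.03, -0.25, -0.1], 0.5], [[0, 0, 0], [-0.06, -0.5, -0.1], 0.5], [[0, 0, 0], [-0.09, -0.74, -0.1], 0.5], [[0, 0, 0], [-0.116, -0.93, -0.1], 0.5]]'

```text
clock: 18.55
eef_pos: [410.7, 73.5, 255.8]
tcp_rot: [-3.141, 0.001, 3.018]
contact_force: [0.1, 0.1, 0.1]
opening: 0.749
grasp_force: 0.0
```

Call:
step_arm --moves '[[[0, 0, 0], [-0.03, -0.25, 0], 0.5], [[0, 0, 0], [-0.06, -0.5, 0], 0.5], [[0, 0, 0], [-0.09, -0.74, 0], 0.5], [[0, 0, 0], [-0.116, -0.93, 0], 0.5]]'

```text
clock: 18.95
eef_pos: [410.7, -114.4, 255.7]
tcp_rot: [-3.141, 0.0, 3.017]
contact_force: [1.5, 0.4, 0.2]
opening: 0.754
grasp_force: 0.0
```

Call:
step_arm --moves '[[[0, 0, 0], [-0.03, -0.25, 0], 0.5], [[0, 0, 0], [-0.06, -0.5, 0], 0.5], [[0, 0, 0], [-0.09, -0.74, 0], 0.5], [[0, 0, 0], [-0.116, -0.93, 0], 0.5], [[0, 0, 0], [-0.116, -0.93, 0], 0.5], [[0, 0, 0], [-0.116, -0.93, 0], 0.5]]'

```text
clock: 19.55
eef_pos: [410.8, -299.8, 255.0]
tcp_rot: [3.141, -0.001, 3.016]
contact_force: [1.0, -0.0, -0.3]
opening: 0.751
grasp_force: 0.0
```

Run:
```python
from h import *
s=telemetry.sense();print({k:np.round(s[k],3).tolist() for k in('clock','eef_pos','tcp_rot','qpos','contact_force')})
c=imaging.calibration('wrist')
a=imaging.grab_frame('wrist')[:,:,::-1].copy();cv2.imwrite('pics/w5.png',a)
for m in imaging.mark_of('wrist','sleeve_1')[:4]:print(m['conf'],m['xy'],at(c,m['xy'],6).round(1))
u0,v0=pix(c,(410,-297.5,86));print(u0,v0)
g=cv2.GaussianBlur(cv2.cvtColor(a,6),(3,3),0);x,y=int(u0)-30,int(v0)-30
w=g[y:y+60,x:x+60]
for th in(150,165,180,'o'):
    t,b=cv2.threshold(w,0 if th=='o' else th,255,cv2.THRESH_BINARY|(8 if th=='o' else 0))
    cn=[k for k in cv2.findContours(b,0,2)[0] if cv2.contourArea(k)>300]
    for k in cn:
        e=cv2.fitEllipse(k);uv=(e[0][0]+x,e[0][1]+y);q=at(c,uv,86);print(t,np.round(uv,1),np.round(e[1],1),q.round(1),(rel(q)).round(4))
cv2.imwrite('pics/w5c.png',cv2.resize(w,(480,480)))
```

```text
{'clock': 19.55, 'eef_pos': [410.763, -299.784, 255.023], 'tcp_rot': [3.141, -0.001, 3.016], 'qpos': [-0.634, 0.147, 1.851, 0.0, 1.145, -2.079], 'contact_force': [1.007, -0.047, -0.281]}
0.89 [240.8, 157.2] [ 375.5 -408.9    6. ]
0.78 [476.6, 111.3] [354.8 -79.6   6. ]
0.69 [319.0, 171.7] [ 410.2 -301.3    6. ]
0.56 [385.2, 60.7] [ 277.8 -198.9    6. ]
321.8982309075156 184.9722959996535
150.0 [321.2 185.4] [34.  35.5] [ 410.4 -298.4   86. ] [ 0.0025 -0.0009  0.8466]
165.0 [321.2 185.4] [33.6 35.1] [ 410.5 -298.4   86. ] [ 2.100e-03 -6.000e-04  8.466e-01]
180.0 [321.2 185.6] [32.7 34.6] [ 410.7 -298.4   86. ] [ 1.000e-03 -6.000e-04  8.466e-01]
113.0 [321.1 185.3] [35.4 36.5] [ 410.2 -298.4   86. ] [ 0.0031 -0.0011  0.8466]
```

View pics/w5c.png

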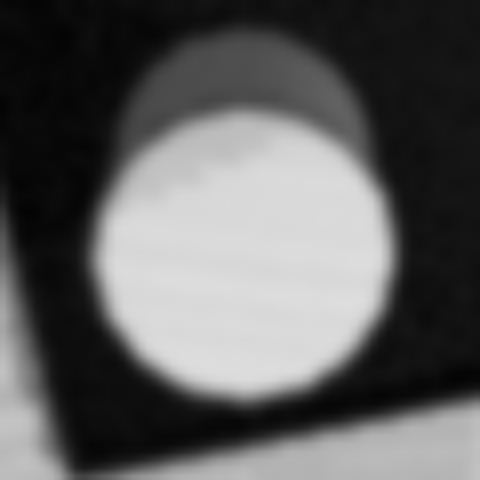

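The crop shows the grey top of sleeve B at (321,185), 110 mm from A's spot as it should be. I'll grip it.

Call:
step_arm --moves '[[[0, 0, 0], [0.002, 0, 0.2], 0.5], [[0, 0, 0], [0.002, 0, 0.4], 0.5], [[0, 0, 0], [0.002, 0, 0.6], 0.5], [[0, 0, 0], [0.002, 0, 0.75], 0.5], [[0, 0, 0], [0.002, 0, 0.85], 0.5], [[0, 0, 0], [0.002, 0, 0.95], 0.5], [[0, 0, 0], [0.002, 0, 1], 0.5], [[0, 0, 0], [0.002, 0, 1], 0.5]]' --squeeze 40

```text
clock: 20.45
eef_pos: [410.4, -297.9, 54.8]
tcp_rot: [3.14, -0.002, 3.019]
contact_force: [-0.3, -0.1, 0.4]
opening: 0.746
grasp_force: 0.0
```

Call:
step_arm --moves '[[[0, 0, 0], [0, 0, 0.025], 0.5], [[0, 0, 0], [0, 0, 0.025], 0.2], [[0, 0, 0], [0, 0, 0.025], -0.5], [[0, 0, 0], [0, 0, 0.025], -0.5], [[0, 0, 0], [0, 0, 0.025], -0.5], [[0, 0, 0], [0, 0, 0.025], -0.5]]'

```text
clock: 21.05
eef_pos: [411.3, -299.5, 51.5]
tcp_rot: [-3.141, 0.001, 3.017]
contact_force: [-0.5, 3.0, 6.8]
opening: 0.501
grasp_force: 40.8
```

Run:
```python
from h import *
s=telemetry.sense();print({k:np.round(s[k],3).tolist() for k in('clock','eef_pos','tcp_rot','opening','grasp_force','contact_force')})
print(rel([623.0,-94.5,s['eef_pos'][2]]).round(4))
```

```text
{'clock': 21.05, 'eef_pos': [411.274, -299.488, 51.469], 'tcp_rot': [-3.141, 0.001, 3.017], 'opening': 0.501, 'grasp_force': 40.772, 'contact_force': [-0.519, 2.99, 6.815]}
[-9.2360e-01  1.1481e+00  6.0000e-04]
```

Call:
step_arm --moves '[[[0, 0, 0], [0, 0, -0.05], -0.5], [[0, 0, 0], [0, 0, -0.2], -0.5], [[0, 0, 0], [0, 0, -0.4], -0.5], [[0, 0, 0], [0, 0, -0.6], -0.5], [[0, 0, 0], [0, 0, -0.8], -0.5], [[0, 0, 0], [0, 0, -0.8], -0.5]]' --squeeze 60

```text
clock: 21.65
eef_pos: [413.2, -301.3, 216.5]
tcp_rot: [-3.137, 0.008, 3.018]
contact_force: [0.8, -0.6, -2.9]
opening: 0.498
grasp_force: 62.0
```

Call:
step_arm --moves '[[[0, 0, 0], [-0.05, 0.06, 0], -0.5], [[0, 0, 0], [-0.15, 0.19, 0], -0.5], [[0, 0, 0], [-0.26, 0.325, 0], -0.5], [[0, 0, 0], [-0.37, 0.46, 0], -0.5], [[0, 0, 0], [-0.46, 0.575, 0], -0.5]]'

```text
clock: 22.15
eef_pos: [516.8, -195.2, 209.9]
tcp_rot: [3.141, -0.001, 3.018]
contact_force: [0.5, 0.0, -2.9]
opening: 0.501
grasp_force: 62.1
```

Call:
step_arm --moves '[[[0, 0, 0], [-0.1, 0.13, 0], -0.5], [[0, 0, 0], [-0.21, 0.26, 0], -0.5], [[0, 0, 0], [-0.32, 0.4, 0], -0.5], [[0, 0, 0], [-0.4, 0.5, 0], -0.5], [[0, 0, 0], [-0.46, 0.575, 0], -0.5], [[0, 0, 0], [-0.46, 0.575, 0], -0.5], [[0, 0, 0], [-0.46, 0.575, 0], -0.5]]'

```text
clock: 22.85
eef_pos: [621.1, -93.9, 209.9]
tcp_rot: [-3.141, -0.002, 3.018]
contact_force: [-0.0, -0.1, -3.4]
opening: 0.501
grasp_force: 62.0
```

Run:
```python
from h import *
s=telemetry.sense();print({k:np.round(s[k],3).tolist() for k in('clock','eef_pos','tcp_rot','opening','grasp_force','contact_force')})
print(rel([623.0,-94.5,s['eef_pos'][2]]).round(4))
```

```text
{'clock': 22.85, 'eef_pos': [621.13, -93.923, 209.926], 'tcp_rot': [-3.141, -0.002, 3.018], 'opening': 0.501, 'grasp_force': 62.032, 'contact_force': [-0.043, -0.063, -3.371]}
[-0.0096 -0.0017 -0.    ]
```

Call:
step_arm --moves '[[[0, 0, 0], [-0.006, -0.002, 0.12], -0.5], [[0, 0, 0], [-0.006, -0.002, 0.3], -0.5], [[0, 0, 0], [-0.006, -0.002, 0.42], -0.5], [[0, 0, 0], [-0.006, -0.002, 0.5], -0.5], [[0, 0, 0], [-0.006, -0.002, 0.5], -0.5]]'

```text
clock: 23.35
eef_pos: [620.9, -94.9, 108.5]
tcp_rot: [-3.142, -0.004, 3.017]
contact_force: [-0.8, -0.4, -3.4]
opening: 0.498
grasp_force: 61.9
```

Call:
step_arm --moves '[[[0, 0, 0], [0, 0, 0.025], -0.5], [[0, 0, 0], [0, 0, 0.05], -0.5], [[0, 0, 0], [0, 0, 0.07], -0.5], [[0, 0, 0], [0, 0, 0.085], -0.5], [[0, 0, 0], [0, 0, 0.1], -0.5], [[0, 0, 0], [0, 0, 0.1], -0.5]]'

```text
clock: 23.95
eef_pos: [622.8, -94.3, 90.4]
tcp_rot: [-3.142, -0.0, 3.018]
contact_force: [0.5, -0.2, -4.0]
opening: 0.503
grasp_force: 61.9
```

Call:
step_arm --moves '[[[0, 0, 0], [0, 0, 0.015], -0.5], [[0, 0, 0], [0, 0, 0.03], -0.5], [[0, 0, 0], [0, 0, 0.045], -0.5], [[0, 0, 0], [0, 0, 0.055], -0.5], [[0, 0, 0], [0, 0, 0.065], -0.5], [[0, 0, 0], [0, 0, 0.075], -0.5], [[0, 0, 0], [0, 0, 0.075], -0.5]]'

```text
clock: 24.65
eef_pos: [622.9, -94.4, 75.4]
tcp_rot: [3.142, -0.0, 3.018]
contact_force: [0.3, -0.1, -3.1]
opening: 0.5
grasp_force: 61.9
```

Call:
step_arm --moves '[[[0, 0, 0], [0, 0, 0.02], -0.5], [[0, 0, 0], [0, 0, 0.04], -0.5], [[0, 0, 0], [0, 0, 0.06], -0.5], [[0, 0, 0], [0, 0, 0.075], -0.5], [[0, 0, 0], [0, 0, 0.085], -0.5], [[0, 0, 0], [0, 0, 0.095], -0.5], [[0, 0, 0], [0, 0, 0.1], -0.5], [[0, 0, 0], [0, 0, 0.1], -0.5]]'

```text
clock: 25.45
eef_pos: [623.1, -94.4, 55.8]
tcp_rot: [-3.142, 0.0, 3.018]
contact_force: [0.3, -0.3, -2.3]
opening: 0.501
grasp_force: 62.1
```

Call:
step_arm --moves '[[[0, 0, 0], [0, 0, 0.006], -0.5], [[0, 0, 0], [0, 0, 0.011], -0.5], [[0, 0, 0], [0, 0, 0.015], -0.5], [[0, 0, 0], [0, 0, 0.015], -0.5]]'

```text
clock: 25.85
eef_pos: [623.6, -94.4, 55.5]
tcp_rot: [-3.142, 0.001, 3.018]
contact_force: [-8.2, 1.9, 24.0]
opening: 0.498
grasp_force: 64.8
```

Sleeve B's underside is on the floor (TCP 55.5, predicted 55.5). I'll release it and go back to the handle.

Call:
step_arm --moves '[[[0, 0, 0], [0, 0, -0.014], -0.5], [[0, 0, 0], [0, 0, -0.014], 0.5], [[0, 0, 0], [0, 0, -0.014], 0.5], [[0, 0, 0], [0, 0, -0.014], 0.5], [[0, 0, 0], [0, 0, -0.1], 0.5], [[0, 0, 0], [0, 0, -0.35], 0.5], [[0, 0, 0], [0, 0, -0.6], 0.5], [[0, 0, 0], [0, 0, -0.8], 0.5]]'

```text
clock: 26.65
eef_pos: [623.4, -94.5, 215.2]
tcp_rot: [-3.142, 0.001, 3.018]
contact_force: [1.0, -0.1, -0.0]
opening: 0.748
grasp_force: 0.0
```

Call:
step_arm --moves '[[[0, 0, 0], [0, 0.2, -0.1], 0.5], [[0, 0, 0], [0, 0.45, -0.1], 0.5], [[0, 0, 0], [0, 0.65, -0.1], 0.5], [[0, 0, 0], [0, 0.7, -0.1], 0.5], [[0, 0, 0], [0, 0.7, -0.1], 0.5], [[0, 0, 0], [0, 0.7, -0.1], 0.5]]'

```text
clock: 27.25
eef_pos: [640.1, 43.8, 232.3]
tcp_rot: [-3.141, -0.001, 3.018]
contact_force: [0.4, -0.8, 0.4]
opening: 0.751
grasp_force: 0.0
```

Run:
```python
from h import *
s=telemetry.sense();print({k:np.round(s[k],3).tolist() for k in('clock','eef_pos','tcp_rot','opening','grasp_force','contact_force')})
print(rel([642.5,49.0,128]).round(4))
a=imaging.grab_frame('wrist')[:,:,::-1].copy();c=imaging.calibration('wrist')
for m in imaging.mark_of('wrist','door_grip')[:2]:print(m['conf'],at(c,m['xy'],138).round(1))
t=imaging.grab_frame('scene')[:,:,::-1]
cv2.imwrite('pics/s6.png',np.vstack([cv2.resize(a[60:260,150:550],(600,300)),cv2.resize(t[150:310,180:500],(600,300))]))
```

```text
{'clock': 27.25, 'eef_pos': [640.075, 43.794, 232.276], 'tcp_rot': [-3.141, -0.001, 3.018], 'opening': 0.751, 'grasp_force': 0.0, 'contact_force': [0.4, -0.755, 0.392]}
[-0.0092  0.0277  0.5214]
0.69 [ 461.4 -134.6  138. ]
0.59 [640.8  45.1 138. ]
```

View pics/s6.png

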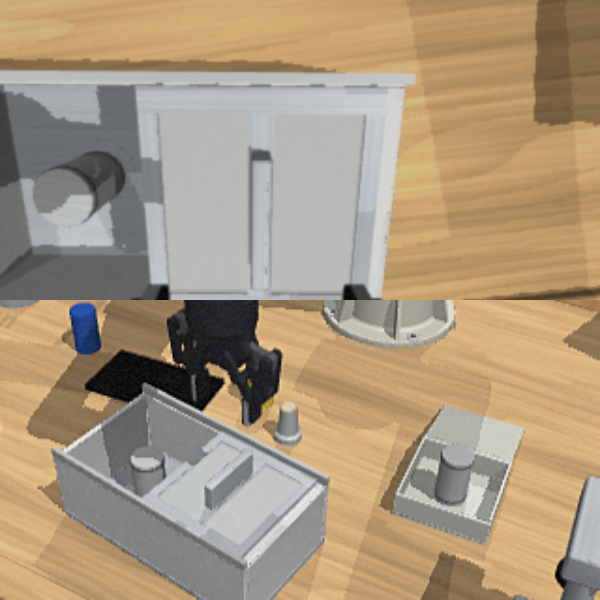

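The picture shows one sleeve standing low on the pin in the well, the other upright in the parts box, and the handle fin between the fingers. Now I'll grip the fin and shut the door.

Call:
step_arm --moves '[[[0, 0, 0], [-0.006, 0.02, 0.2], 0.5], [[0, 0, 0], [-0.006, 0.022, 0.38], 0.5], [[0, 0, 0], [-0.006, 0.022, 0.48], 0.5], [[0, 0, 0], [-0.006, 0.022, 0.52], 0.5], [[0, 0, 0], [-0.006, 0.022, 0.52], 0.2], [[0, 0, 0], [-0.006, 0.022, 0.52], -0.5], [[0, 0, 0], [-0.006, 0.022, 0.52], -1], [[0, 0, 0], [-0.006, 0.022, 0.52], -1]]' --squeeze 40

```text
clock: 28.2
eef_pos: [643.0, 48.5, 130.3]
tcp_rot: [3.141, 0.002, 3.018]
contact_force: [-0.7, -2.3, 2.9]
opening: 0.131
grasp_force: 40.1
```

Call:
step_arm --moves '[[[0, 0, 0], [0, 0, 0], -1], [[0, 0, 0], [0, 0, 0], -1], [[0, 0, 0], [0, 0, 0], -1]]'

```text
clock: 28.5
eef_pos: [643.0, 48.5, 130.3]
tcp_rot: [3.142, 0.002, 3.018]
contact_force: [-0.8, -2.0, 5.6]
opening: 0.13
grasp_force: 40.7
```

Call:
step_arm --moves '[[[0, 0, 0], [0, -0.08, 0], -1], [[0, 0, 0], [0.001, -0.2, 0], -1], [[0, 0, 0], [0.003, -0.32, 0], -1], [[0, 0, 0], [0.004, -0.44, 0], -1], [[0, 0, 0], [0.005, -0.55, 0], -1], [[0, 0, 0], [0.006, -0.64, 0], -1], [[0, 0, 0], [0.006, -0.68, 0], -1], [[0, 0, 0], [0.006, -0.7, 0], -1]]'

```text
clock: 29.3
eef_pos: [624.7, -90.5, 130.3]
tcp_rot: [3.141, 0.003, 3.016]
contact_force: [0.2, 3.2, 6.9]
opening: 0.133
grasp_force: 40.7
```

Call:
step_arm --moves '[[[0, 0, 0], [0, -0.015, 0], -1], [[0, 0, 0], [0, -0.03, 0], -1], [[0, 0, 0], [0, -0.045, 0], -1], [[0, 0, 0], [0, -0.055, 0], -1], [[0, 0, 0], [0, -0.055, 0], -1]]'

```text
clock: 29.8
eef_pos: [624.0, -95.1, 130.3]
tcp_rot: [3.132, 0.003, 3.016]
contact_force: [4.2, 30.6, 7.2]
opening: 0.13
grasp_force: 41.3
```

Call:
step_arm --moves '[[[0, 0, 0], [0, 0.02, 0], -1], [[0, 0, 0], [0, 0.02, 0], -0.4], [[0, 0, 0], [0, 0.02, 0], 0.5], [[0, 0, 0], [0, 0.02, 0], 0.5], [[0, 0, 0], [0, 0.02, 0], 0.5], [[0, 0, 0], [0, 0.02, -0.2], 0.5], [[0, 0, 0], [0, 0.02, -0.45], 0.5], [[0, 0, 0], [0, 0.02, -0.7], 0.5]]'

```text
clock: 30.6
eef_pos: [622.0, -97.3, 269.7]
tcp_rot: [-3.142, -0.002, 3.017]
contact_force: [0.8, -0.2, 0.4]
opening: 0.752
grasp_force: 0.0
```

Call:
step_arm --moves '[[[0, 0, 0], [0, 0, -0.05], 0.5], [[0, 0, 0], [0, 0, -0.05], 0.5], [[0, 0, 0], [0, 0, -0.05], 0.5]]'

```text
clock: 30.9
eef_pos: [621.9, -97.0, 277.3]
tcp_rot: [3.142, -0.002, 3.018]
contact_force: [0.2, -0.1, -0.9]
opening: 0.751
grasp_force: 0.0
```

Run:
```python
from h import *
s=telemetry.sense();print({k:np.round(s[k],3).tolist() for k in('clock','eef_pos','opening','contact_force')})
a=imaging.grab_frame('wrist')[:,:,::-1].copy();c=imaging.calibration('wrist')
for m in imaging.mark_of('wrist','door_grip')[:1]:print(m['conf'],m['xy'],at(c,m['xy'],138).round(1),'expected',np.round(pix(c,(624,-95.1,138)),1))
e=pix(c,(624,-95.1,150));w=a[100:270,220:410];cv2.imwrite('pics/w7.png',cv2.resize(w,(570,510)));print(e)
```

```text
{'clock': 30.9, 'eef_pos': [621.921, -97.04, 277.295], 'opening': 0.751, 'contact_force': [0.164, -0.096, -0.867]}
0.62 [324.5, 193.1] [621.9 -92.3 138. ] expected [322.1 195.2]
(np.float64(322.2042645475678), np.float64(198.5385141886781))
```

View pics/w7.png

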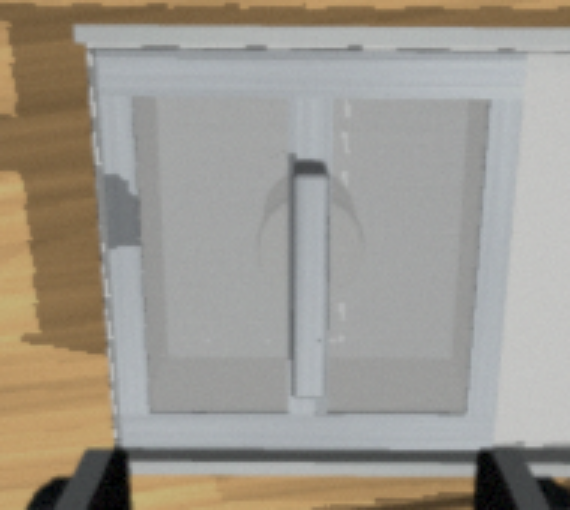

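The picture shows the door panel flush against the cabinet's -y end, with no gap left, and the sleeve underneath, behind the fin. I'll hand in the job.

```bash
python3 -c "
from rig import r;print(r.sign_off())"
```

```text
the job is handed in; nothing more can be done
None
```

The job is handed in at about 31 s: the sleeve that goes fully home is on the gauge pin, the blocked one is upright in the parts box, and the guard door is shut against its stop; I never touched the loupe, blower or press.

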